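# Shut and lock the lamp compartment of a microscope power unit

## Robot

A 6-joint arm with a two-finger parallel gripper is mounted at the origin on the work surface; the furniture and walls round the work are solid. World frame = base frame: x ahead of the robot, y to its left, z up, the work surface at z = 0. Lengths are in m, angles in degrees, forces in N, time in s.
With the tool pointing down it reaches from about 0.4 to 0.825 m from the base axis. Payload 7 kg.
Tool frame: the origin (TCP) lies at the very end of the fingers, on their centre line; the grasp point (between the pads) lies 19 mm behind it; x points along the fingers, z is the direction in which the jaws open and shut, and the axes are right-handed (so a half turn about x gives the same grasp; the last joint's range is limited). The gripper opens to 88 mm and grips with 3 to 60 N. Pads are 19 mm wide; open, the fingers measure 130 mm over their backs; the gripper's body (78 mm by 193 mm) begins 47 mm behind the grasp point.
Start: joints at [-59.639, 20.546, 0.682, 0, -70.136, -16.507], TCP at [0.162, -0.655, 0.227] pointing down, gripper open.
Joint ranges: [-176.03, 176.03], [-82.01, 121.73], [-58.28, 71.71], [-173.87, 95.51], [-174.79, -0.11], [-173.66, 173.66]. Speed limits (degrees/s): [136.94, 136.94, 172.46, 180, 180, 180].

## Interface

Orientations are given as [roll, pitch, yaw] about the fixed x, y, z axes, in that order (R = Rz(yaw) Ry(pitch) Rx(roll)).
In Python, from plant import * gives the robot as it stands.
- The arm moves only by the tool arm_command, never from a script. Its argument "commands" is one flat list of numbers, 5 for each row, row after row: the shift along the tool's x, y, z in mm, then the turn about the tool's x in degrees, then the opening in per cent of the stroke, from 0 (shut) to 100 (fully open). A call has 1 to 5 rows; each row shifts and turns the pose as measured when the row begins, along the tool's axes as they then stand; what a row does not reach is not made up. A row lasts 1/8 s, in which the tool goes at most 62.5 mm and 10.7 degrees, less where a joint would pass 70% of its speed; a pose out of reach is approached as far as the arm can. A call is refused whole if a number of a shift passes 62.5 or a number of a turn 10.7, either way. A call with a gripper value outside its range is refused whole. The fingers move at their own pace and stop on an object; the grip force is fixed at half the most. Time passes only in rows, so rows that do not move let the fingers close. It gives the time, the measured TCP pose, the force and the opening at its end, in the units of the state.
- get_obs(): the state, without advancing time (a new reading comes with each control period).
- snapshot(name): name is "scene" or "top" or "wrist"; returns a dict with "frame" (400x640x3 uint8, blue, green, red), "fov_y" (degrees; the focal length in pixels is half the picture's height over the tangent of half this angle, whatever the lens; pixels are square), "cx", "cy" (the principal point, pixels), "dist" ([k1, k2, p1, p2, k3] as OpenCV has them; the pictures are not rectified), "world_to_cam" (4x4, takes a point from world to camera coordinates). Camera axes: x right, y up, looking along -z (the intrinsics and any distortion apply to the point x, -y, -z); pixel columns grow to the right and rows downward; lengths in m; the calibration is good to about 2 mm. A picture is of the moment at which its call begins. There is no depth.
- close_job(): hands the job in, once; it reports no verdict.
The state is a dict: "clock": time; "joint_pos": joint angles; "qvel": joint speeds; "tau": joint torques, N m; "tool_pos": TCP position; "orientation": TCP orientation; "force": force on the tool from outside, world axes, zero at the start; "moment": the same for the moment, N m; "opening": finger opening in m.
Only numpy, scipy, OpenCV 4.12 (cv2) and the standard library are available. Lean on these libraries where they do the work, as an engineer would, in place of code of your own. Each camera call takes 0.05 s, during which the arm holds its last target. There are 200 camera calls.

## Task

Slide the blue cover of the grey lamp power unit fully shut against its end stop, then push the orange sprung quarter-turn stud in and turn it clockwise a quarter turn until it stops and locks, and let go. Press firmly enough that the stud goes right in, but by feel and gently: do not ram it against the bottom of its socket or wrench it while it is not fully in. Leave the other things on the bench where they are.

Things in the scene. Friction and masses are not known exactly. Their poses are not given: they have to be found in the camera images.
- power_unit: Grey box on the bench, fixed, 120 mm (its x) by 240 mm (its y) by 50 mm high; origin at the centre of its underside, z up. Two low aluminium rails on its top (to 59 mm high, 96 mm apart inside) guide the blue cover along its y axis; a low aluminium end stop lies at its -y end.
- cover (a joint): How far the blue cover (93 x 110 x 6 mm, top 56 mm over the bench) is open, m: 0 = fully shut against the end stop, positive = open towards the unit's +y, at most 0.09. It slides with about 2 N of friction. The stud's key meets its socket only with the cover shut (within about 1.5 mm).
- stud_grip (a point): On the stud's axis, 8 mm below the top of its orange wing (34 long, 10 thick, 21 high). The wing stands on a black flange, 38 across, 4 thick, its top 13 mm below this point and 85 mm over the bench when not pressed; fingers may bear on it. x = along the wing, y = across it (grip so), z up. The stud is captive in the cover: slides with it, is pushed straight down and turned by the wing.
- stud_press (a joint): How far the stud is pushed in, m, 0 (out) to at most 0.0235, against a spring: 3 N plus 300 N/m, so 6 to 10 N when right in. Its cross key must pass down through the socket's slot. On the ledge beside the slot it stops at 0.5 to 12.5 mm; it is through 8 mm deeper than that, at 8.5 to 20.5 mm (see socket). Locked and let go it rests 2 mm higher, 6.5 to 18.5 mm in.
- stud_turn (a joint): Turn of the stud, rad, clockwise from above positive, -0.5 to 1.6. 0 = wing along the unit's x axis (across the cover): the key fits the slot, within about 0.1 rad. Pressed right through it turns to the stop at 1.6; from 1.3 on the key, let go, rises 2 mm into its detent: locked. In between the key is held under the ledge, so the stud may be let go and gripped again.
- socket: Brass-rimmed socket in the unit's top; origin at the middle of its mouth, level with the unit's top, on the stud's axis when the cover is shut. Its catch sits at a depth that varies by +-6 mm and nothing shows it: feel for it. The hard bottom is 1.5 mm beyond where the key is through. Force on the socket from the stud (bottom, ledge or slot sides) must stay under 20 N.
- specimen_vial_3: Small glass vial with cap, 27 mm across, 56 mm high, bystander; origin under its centre.
- specimen_vial_4: Small glass vial with cap, 27 mm across, 56 mm high, bystander; origin under its centre.
- spare_lamp_carton: Small carton, 36 x 36 x 62 mm, bystander; origin under its centre.
- beaker: Small beaker, 52 mm across, 67 mm high, bystander; origin under its centre.

How it is judged (in metres and radians):
On the way, in this order (a step that is already met when the one before it is completed fails the run):
1. the cover is slid shut (within 2.5 mm of its stop) with the stud not yet turned (value of joint cover below 0.0025 m and value of joint stud_turn below 0.5 rad), for 0.2 s.
2. the stud, pushed in more than 5 mm, is turned past 0.8 rad (value of joint stud_press above 0.005 m and value of joint stud_turn above 0.8 rad), for 0.05 s.
At the end, for the whole second after the job is handed in: The cover is shut within 2.5 mm of its stop, and the stud, let go, stays pushed in more than 5 mm and turned more than 1.3 rad clockwise (its key held in the detent) (value of joint cover below 0.0025 m and value of joint stud_turn above 1.3 rad and value of joint stud_press above 0.005 m and contact force between the fingers and anything else below 0.1 N); the robot touches nothing.
It fails at once if the stud presses or wrenches on the socket with more than 20 N (contact force between socket and anything else above 20 N).
It fails at once if a vial, the carton or the beaker is shoved more than 20 mm (distance of any of specimen_vial_3, specimen_vial_4, spare_lamp_carton, beaker from where it was at the start of the episode above 0.02 m).
It also fails if it takes over 67 s, if anything falls off the work surface, if the arm or the gripper's body presses on something with over 40 N, if the wrist force passes 120 N, or if a joint passes its speed limit or range.

## Working session

There is one attempt and no reset: what is moved stays moved. The work goes in short steps, Python scripts to look and compute and a tool call to move; the robot and the scene stay as the last step left them, time stands still between calls to the robot, and variables do not carry over. Pictures are saved under pics/ and viewed, about 8 in all and at most 12, crops included, and the job is handed in when it is done.

Besides the shell and the picture viewer there is one more tool, called after "Emit:" as name(argument=value, ...), one argument or row to a line, values as JSON. arm_command: Moves the arm, as the interface text tells. Its arguments: {"type":"object","properties":{"commands":{"type":"array"}},"required":["commands"]}

```bash
mkdir -p pics; python3 - <<'E'
from plant import *
import cv2,pickle
d={}
for n in ("scene","top"):
    s=snapshot(n); d[n]=s; cv2.imwrite(f"pics/{n}0.png",s["frame"]); print(n,s["fov_y"],s["cx"],s["cy"],s["dist"],s["world_to_cam"])
pickle.dump(d,open("s0.pkl","wb"))
print(get_obs())
E
```

```text
scene 42.69748214736664 323.88338418112386 194.11659205517034 [-0.15327341  0.          0.          0.          0.        ] [[-0.7338585  -0.67897317 -0.02114571  0.35160723]
 [ 0.36427144 -0.41961058  0.8314044  -0.22876481]
 [-0.57337424  0.60243041  0.55526533 -0.89311566]
 [ 0.          0.          0.          1.        ]]
top 54.629543739594496 316.1213391398185 195.71655858748346 [-0.00982942  0.          0.          0.          0.        ] [[ 0.01262044 -0.99990421 -0.00568304  0.01789293]
 [ 0.99596302  0.01206514  0.08895001 -0.48356192]
 [-0.08887292 -0.00678268  0.99601988 -1.01927561]
 [ 0.          0.          0.          1.        ]]
{'clock': 0.1, 'joint_pos': array([-5.96399276e+01,  2.05874545e+01,  6.40007691e-01, -1.56953426e-02,
       -7.01358371e+01, -1.65093100e+01]), 'qvel': array([-0.09755171, -0.03978514,  0.02426346,  0.01822283,  0.02680719,
       -0.10372183]), 'tau': array([-6.90036304e-04, -5.84159982e+01,  2.93753707e+01,  7.01567486e+00,
        1.02240464e-02, -6.05312903e-05]), 'tool_pos': array([ 0.1614819 , -0.65496342,  0.22572888]), 'orientation': array([  6.46368   ,  89.9154187 , 110.30909852]), 'force': array([-0.14224757,  0.27487587,  0.62452895]), 'moment': array([-0.01565817,  0.01171599,  0.01411488]), 'opening': 0.08752376009468729}
```

View pics/top0.png

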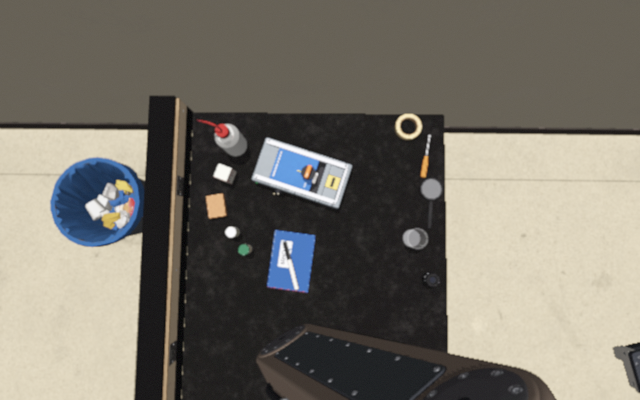

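View pics/scene0.png

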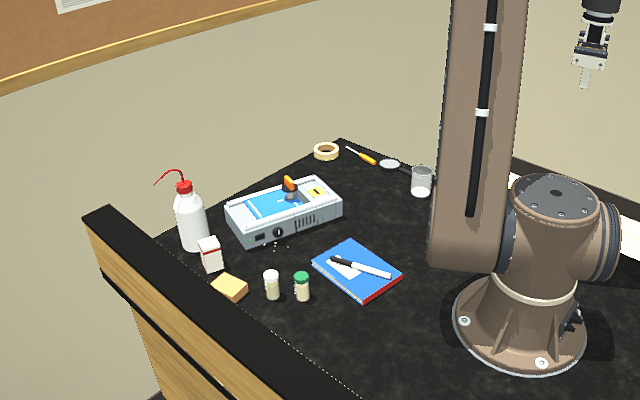

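Top view: the unit is at about (302,173), the orange stud near (308,173) and the yellow label end at (333,183). The carton is at (224,173), the vials at (232,232) and (245,250), and the beaker at (415,239). Next I'll enlarge the unit in both views.

```bash
python3 - <<'E'
import cv2,pickle,numpy as np
d=pickle.load(open("s0.pkl","rb"))
a=cv2.resize(d["top"]["frame"][130:215,245:360],None,fx=6.9,fy=6.9,interpolation=cv2.INTER_CUBIC)[:,:790]
cv2.imwrite("pics/topc.png",a)
b=cv2.resize(d["scene"]["frame"][165:255,215:350],None,fx=5.9,fy=5.9,interpolation=cv2.INTER_CUBIC)
cv2.imwrite("pics/scenec.png",b)
E
```

```text
(no output)
```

View pics/topc.png

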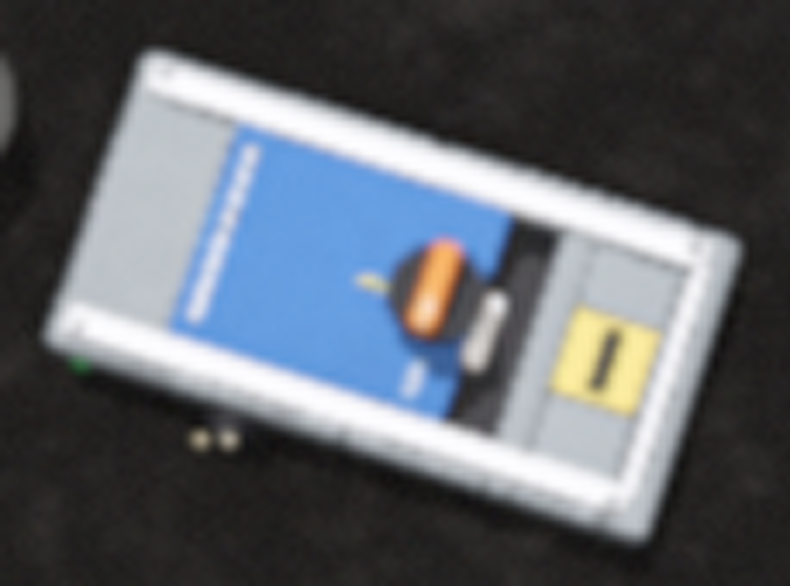

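View pics/scenec.png

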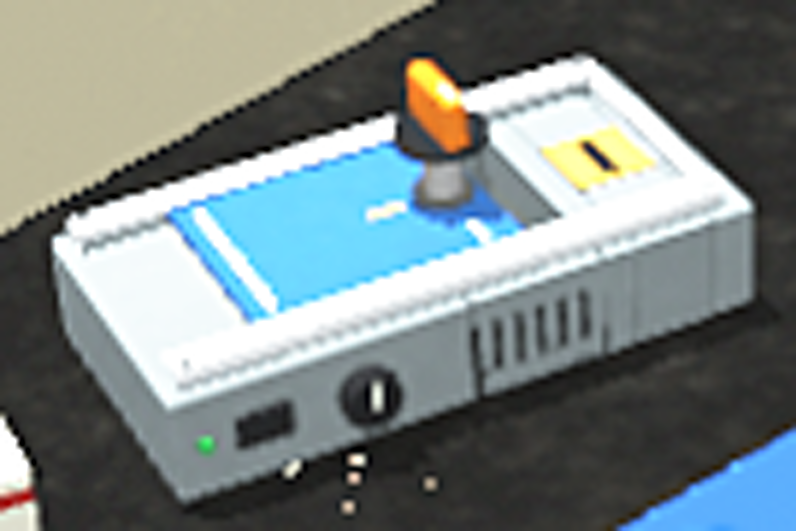

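The cover is partly open. The white or silver patch at (485,330) and the dark band mean I need to check which way shut is. I'll measure the geometry first.

```bash
cat > h.py <<'E'
import numpy as np,cv2,pickle
def K(s):
    f=200/np.tan(np.radians(s["fov_y"])/2); return np.array([[f,0,s["cx"]],[0,f,s["cy"]],[0,0,1.]])
def back(s,uv,z):
    uv=np.array(uv,float).reshape(-1,1,2)
    n=cv2.undistortPoints(uv,K(s),np.array(s["dist"]))[:,0]
    W=np.array(s["world_to_cam"]);R=W[:3,:3];c=-R.T@W[:3,3]
    r=np.c_[n[:,0],-n[:,1],-np.ones(len(n))]@R
    return c+r*((np.broadcast_to(z,len(r))-c[2])/r[:,2])[:,None]
def proj(s,P):
    W=np.array(s["world_to_cam"]);C=np.atleast_2d(P)@W[:3,:3].T+W[:3,3]
    C=C*[1,-1,-1]
    return cv2.projectPoints(C,np.zeros(3),np.zeros(3),K(s),np.array(s["dist"]))[0][:,0]
E
python3 - <<'E'
from h import *
d=pickle.load(open("s0.pkl","rb"));t=d["top"];sc=d["scene"]
np.set_printoptions(precision=4,suppress=True)
T=lambda p:np.array(p)/6.9+[245,130]-.43
S=lambda p:np.array(p)/5.9+[215,165]-.43
c=back(t,T([(150,50),(740,240),(650,545),(45,345)]),.054);print(c)
print("len",[np.linalg.norm(c[i]-c[(i+1)%4]) for i in range(4)],"ctr",c.mean(0))
v=(c[0]+c[3]-c[1]-c[2])[:2];v/=np.linalg.norm(v);o=c.mean(0)[:2];print("ydir(left)",v,np.degrees(np.arctan2(v[1],v[0])))
x=np.array([v[1],-v[0]])
def loc(P):return np.c_[(P[:,:2]-o)@x,(P[:,:2]-o)@v]
for n,p,z in [("cover corners",[(237,125),(512,215),(445,420),(172,328)],.056),("wing ends",[(448,243),(425,330)],.106),("flange ctr",[(432,292)],.085),("silver",[(503,295),(478,368),(488,330)],.05),("step",[(560,235),(500,435)],.05),("yellow",[(583,305),(665,335),(630,412),(552,388)],.05),("white strip r",[(690,270),(612,490)],.05)]:
    print(n,loc(back(t,T(p),z)).round(4).tolist())
for n,p,z in [("scene wing top ends",[(425,62),(460,105)],.106),("flange",[(442,135)],.085),("shaft base",[(442,205)],.056),("cover near",[(172,215),(250,320),(525,230)],.056),("unit corner",[(60,240),(170,405),(750,205),(590,60)],.05),("darkedge",[(560,210)],.05)]:
    print(n,loc(back(sc,S(p),z)).round(4).tolist())
E
```

```text
[[ 0.6351  0.1573  0.054 ]
 [ 0.5641 -0.0689  0.054 ]
 [ 0.4477 -0.0356  0.054 ]
 [ 0.5208  0.1944  0.054 ]]
len [np.float64(0.2370247152703894), np.float64(0.1211034094258268), np.float64(0.2412520822088023), np.float64(0.12018174959568928)] ctr [0.5419 0.0618 0.054 ]
ydir(left) [0.3013 0.9535] 72.46705259418853
cover corners [[0.0425, 0.0777], [0.0423, -0.0327], [-0.04, -0.0332], [-0.0391, 0.076]]
wing ends [[0.0167, -0.0168], [-0.0159, -0.0189]]
flange ctr [[0.0008, -0.0154]]
silver [[0.0129, -0.0388], [-0.0166, -0.0385], [-0.0016, -0.0376]]
step [[0.0417, -0.0522], [-0.0383, -0.0545]]
yellow [[0.0188, -0.0689], [0.0176, -0.1021], [-0.0146, -0.0986], [-0.0151, -0.0676]]
white strip r [[0.0443, -0.1035], [-0.0449, -0.1013]]
scene wing top ends [[0.0129, -0.0169], [-0.0207, -0.0146]]
flange [[-0.0056, -0.0134]]
shaft base [[-0.008, -0.0103]]
cover near [[0.0393, 0.0799], [-0.0375, 0.0812], [-0.0389, -0.0293]]
unit corner [[0.0545, 0.12], [-0.0611, 0.1225], [-0.0609, -0.1136], [0.0626, -0.1125]]
darkedge [[-0.0263, -0.0506]]
```

Unit pose: centre (0.542, 0.062), sides fit 240 x 120. The yellow "label" with the black bar at local (0,-0.085) is the brass socket with its slot. The white strip at -0.102 is the stop, so about 67 mm of sliding towards image-right is left. Scripts only compute, so next come the tool-frame numbers.

```bash
cat > go.py <<'E'
import sys
from plant import *
import numpy as np
from scipy.spatial.transform import Rotation as Ro
O=np.array([.5419,.0618]);yw=np.radians(-17.53)
ux=np.array([np.cos(yw),np.sin(yw)]);uy=np.array([-np.sin(yw),np.cos(yw)])
def go(lx,ly,z):
    s=get_obs();R=Ro.from_euler("xyz",s["orientation"],degrees=True).as_matrix()
    p=s["tool_pos"];t=np.r_[O+lx*ux+ly*uy,z]
    Z=R[:,2];a=np.degrees(np.arctan2(Z[1],Z[0]));w=np.degrees(yw)+90
    turn=-((w-a+90)%180-90)   # + about tool x (down) = clockwise
    l=p[:2]-O
    print("clk",round(s["clock"],2),"tcp",p.round(4),"local mm",(1e3*l@ux).round(1),(1e3*l@uy).round(1),"tilt",np.degrees(np.arccos(-R[2,0])).round(2),"open",round(s["opening"]*1e3,1),"j6",s["joint_pos"][5].round(1),"F",s["force"].round(1))
    print("tool shift mm",(1e3*R.T@(t-p)).round(1),"turn cw",round(turn,2))
if __name__=="__main__": go(*map(float,sys.argv[1:4]))
E
python3 go.py 0.0005 -0.017 0.2
```

```text
clk 0.1 tcp [ 0.1615 -0.655   0.2257] local mm -146.9 -798.1 tilt 0.08 open 87.5 j6 -16.5 F [-0.1  0.3  0.6]
tool shift mm [  26.5 -532.5  590.1] turn cw 31.38
```

Emit:
arm_command(
  commands=[0, -41, 45, 0, 100, 0, -41, 45, 0, 100, 0, -41, 45, 0, 100, 0, -41, 45, 0, 100, 0, -41, 45, 0, 100],
)

```text
clock: 0.72
tool_pos: [0.3079, -0.3826, 0.222]
orientation: [21.8, 89.6, 125.3]
force: [1.4, -0.5, 0.2]
opening: 0.0877
```

Emit:
arm_command(
  commands=[0, -41, 45, 0, 100, 0, -41, 45, 0, 100, 0, -41, 45, 0, 100, 0, -41, 45, 0, 100, 0, -41, 45, 0, 100],
)

```text
clock: 1.35
tool_pos: [0.4567, -0.1076, 0.2234]
orientation: [7.4, 89.6, 110.9]
force: [1.7, -1.1, -0.3]
opening: 0.0875
```

```bash
python3 go.py 0.0005 -0.017 0.2
```

```text
clk 1.35 tcp [ 0.4567 -0.1076  0.2234] local mm -30.2 -187.2 tilt 0.37 open 87.5 j6 -86.9 F [ 1.7 -1.1 -0.3]
tool shift mm [  24.1 -114.   129.9] turn cw 30.98
```

Emit:
arm_command(
  commands=[0, -38, 43, 0, 100, 0, -38, 43, 0, 100, 0, -38, 43, 0, 100, 0, 0, 0, -10, 100, 0, 0, 0, -10, 100],
)

```text
clock: 1.98
tool_pos: [0.5398, 0.0547, 0.2225]
orientation: [4.7, 89.6, 129.0]
force: [-0.9, -0.3, -0.4]
opening: 0.0877
```

Emit:
arm_command(
  commands=[0, 0, 0, -10, 100, 0, 0, 0, -10, 100, 0, 0, 0, -10, 100, 0, 0, 0, -10, 100, 0, 0, 0, -10, 100],
)

```text
clock: 2.6
tool_pos: [0.5384, 0.0551, 0.2203]
orientation: [-22.2, 89.4, 153.8]
force: [-0.3, 0.2, -1.3]
opening: 0.0876
```

Emit:
arm_command(
  commands=[0, 0, 0, -10, 100, 0, 0, 0, -10, 100, 0, 0, 0, -10, 100, 0, 0, 0, -10, 100, 0, 0, 0, -10, 100],
)

```text
clock: 3.22
tool_pos: [0.5369, 0.0548, 0.2184]
orientation: [-63.3, 89.2, 164.5]
force: [-0.0, -0.1, -0.2]
opening: 0.0874
```

```bash
python3 go.py 0.0005 -0.017 0.15
```

```text
clk 3.23 tcp [0.5369 0.0548 0.2184] local mm -2.7 -8.2 tilt 0.75 open 87.4 j6 21.7 F [-0.  -0.1 -0.2]
tool shift mm [68.4  7.4  6.3] turn cw -24.76
```

Emit:
arm_command(
  commands=[0, 0, 0, -8.5, 100, 0, 0, 0, -8.5, 100, 0, 0, 0, -8.5, 100, 0, 0, 0, 0, 100],
)

```text
clock: 3.72
tool_pos: [0.5358, 0.0545, 0.2171]
orientation: [-84.7, 89.1, 169.3]
force: [-0.3, 0.3, 0.1]
opening: 0.0876
```

```bash
python3 go.py 0.0005 -0.017 0.15; python3 - <<'E'
from plant import *
import cv2,pickle
s=snapshot("wrist");pickle.dump(s,open("w1.pkl","wb"))
cv2.imwrite("pics/w1.png",s["frame"]);print(s["world_to_cam"])
E
```

```text
clk 3.73 tcp [0.5358 0.0545 0.2171] local mm -3.7 -8.8 tilt 0.9 open 87.6 j6 48.0 F [-0.3  0.3  0.1]
tool shift mm [67.   5.   8.2] turn cw 1.57
[[-0.2741542  -0.96168471  0.00140867  0.19822468]
 [ 0.91125722 -0.26024603 -0.31919005 -0.43501043]
 [ 0.30732679 -0.08622364  0.94768968 -0.54055427]
 [ 0.          0.          0.          1.        ]]
```

View pics/w1.png

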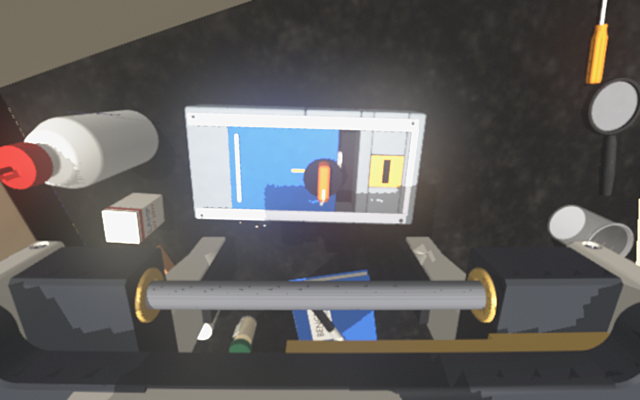

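Wrist view: wing at about (323,182), flange (323,180), brass socket with slot at (386,171), rail corners (187,107), (425,114), (412,223) and (195,220). I'll cross-check these.

```bash
python3 - <<'E'
from h import *
from go import O,ux,uy
s=pickle.load(open("w1.pkl","rb"));np.set_printoptions(precision=4,suppress=True)
def L(p,z):
    P=back(s,p,z);print(np.c_[(P[:,:2]-O)@ux,(P[:,:2]-O)@uy])
L([(187,107),(425,114),(412,223),(195,220)],.057)
L([(323,182)],.103);L([(323,180)],.085);L([(386,171)],.05);L([(228,127),(228,209),(338,128),(340,210)],.056)
f=s["frame"][150:215,290:355];hsv=cv2.cvtColor(f,cv2.COLOR_BGR2HSV)
m=cv2.inRange(hsv,(5,120,80),(20,255,255));ys,xs=np.nonzero(m);print(xs.min()+290,xs.max()+290,ys.min()+150,ys.max()+150,xs.mean()+290,ys.mean()+150)
L([(xs.mean()+290,ys.mean()+150)],.100)
print(cv2.minAreaRect(np.c_[xs,ys].astype(np.float32)))
E
```

```text
[[ 0.0605  0.1147]
 [ 0.0603 -0.1137]
 [-0.0537 -0.1153]
 [-0.0567  0.1176]]
[[ 0.0027 -0.0164]]
[[-0.0005 -0.0169]]
[[ 0.0011 -0.0832]]
[[ 0.0424  0.0767]
 [-0.0434  0.0816]
 [ 0.0444 -0.0307]
 [-0.0412 -0.0372]]
318 329 165 201 323.4924623115578 181.7286432160804
[[ 0.0021 -0.0169]]
((33.5, 33.0), (36.0, 11.0), 90.0)
```

Emit:
arm_command(
  commands=[30, 3, 4, 1.6, 100, 37, 2, 4, 0, 100, 0, 0, 0, 0, 100],
)

```text
clock: 4.15
tool_pos: [0.5375, 0.0456, 0.1491]
orientation: [-84.6, 89.2, 167.1]
force: [0.5, -0.0, 0.5]
opening: 0.0874
```

```bash
python3 go.py 0.001 -0.017 0.09
```

```text
clk 4.15 tcp [0.5375 0.0456 0.1491] local mm 0.7 -16.8 tilt 0.84 open 87.4 j6 46.8 F [ 0.5 -0.   0.5]
tool shift mm [59.1  1.2  0.1] turn cw -0.77
```

Emit:
arm_command(
  commands=[30, 0.5, 0, -0.7, 100, 29, 0.5, 0, 0, 100, 0, 0, 0, 0, 100],
)

```text
clock: 4.53
tool_pos: [0.5408, 0.0465, 0.0936]
orientation: [-96.9, 89.4, 155.2]
force: [-0.2, 0.5, 1.1]
opening: 0.0877
```

```bash
python3 go.py 0.001 -0.017 0.087
```

```text
clk 4.53 tcp [0.5408 0.0465 0.0936] local mm 3.6 -14.9 tilt 0.56 open 87.7 j6 47.2 F [-0.2  0.5  1.1]
tool shift mm [ 6.6 -2.5  2.1] turn cw -0.31
```

Emit:
arm_command(
  commands=[6, -2, 2, -0.3, 100, 0, 0, 0, 0, 100],
)

```text
clock: 4.78
tool_pos: [0.54, 0.0459, 0.0905]
orientation: [-118.8, 89.6, 133.6]
force: [-0.0, 0.0, -0.1]
opening: 0.0875
```

```bash
python3 go.py 0.001 -0.017 0.087
```

```text
clk 4.78 tcp [0.54   0.0459 0.0905] local mm 3.0 -15.7 tilt 0.41 open 87.5 j6 47.5 F [-0.   0.  -0.1]
tool shift mm [ 3.5 -2.   1.3] turn cw -0.02
```

Emit:
arm_command(
  commands=[4, -2, 1, 0, 100, 0, 0, 0, 0, 0, 0, 0, 0, 0, 0, 0, 0, 0, 0, 0, 0, 0, 0, 0, 0],
)

```text
clock: 5.4
tool_pos: [0.5387, 0.046, 0.0884]
orientation: [-146.1, 89.6, 106.3]
force: [-1.0, 0.5, -0.4]
opening: 0.0533
```

Emit:
arm_command(
  commands=[0, 0, 0, 0, 0, 0, 0, 0, 0, 0, 0, 0, 0, 0, 0],
)

```text
clock: 5.78
tool_pos: [0.5387, 0.0459, 0.0883]
orientation: [-143.7, 89.6, 108.7]
force: [0.3, 0.7, 0.5]
opening: 0.0232
```

```bash
python3 go.py 0.001 -0.0845 0.087
```

```text
clk 5.78 tcp [0.5387 0.0459 0.0883] local mm 1.7 -16.1 tilt 0.37 open 23.2 j6 47.4 F [0.3 0.7 0.5]
tool shift mm [ 0.9 -0.7 68.4] turn cw -0.03
```

Emit:
arm_command(
  commands=[0, 0, 0, 0, 0, 0, 0, 0, 0, 0, 0, 0, 0, 0, 0],
)

```text
clock: 6.15
tool_pos: [0.5387, 0.046, 0.0883]
orientation: [-144.7, 89.6, 107.7]
force: [0.9, 1.0, 0.3]
opening: 0.0097
```

```bash
python3 go.py 0.001 -0.0845 0.087
```

```text
clk 6.15 tcp [0.5387 0.046  0.0883] local mm 1.7 -16.0 tilt 0.38 open 9.7 j6 47.4 F [0.9 1.  0.3]
tool shift mm [ 0.9 -0.7 68.5] turn cw -0.03
```

Gripped (9.7 mm, wing is 10 thick). Sliding along tool z.

Emit:
arm_command(
  commands=[0, 0, 12, 0, 0, 0, 0, 12, 0, 0, 0, 0, 12, 0, 0, 0, 0, 12, 0, 0, 0, 0, 8, 0, 0],
)

```text
clock: 6.78
tool_pos: [0.5212, -0.0094, 0.0882]
orientation: [-155.7, 89.6, 96.7]
force: [-0.3, 2.1, 0.9]
opening: 0.0095
```

```bash
python3 go.py 0.0015 -0.0845 0.088
```

```text
clk 6.78 tcp [ 0.5212 -0.0094  0.0882] local mm 1.7 -74.2 tilt 0.44 open 9.5 j6 52.6 F [-0.3  2.1  0.9]
tool shift mm [ 0.1 -0.2 10.3] turn cw -0.0
```

Emit:
arm_command(
  commands=[0, 0, 5, 0, 0, 0, 0, 2, 0, 0],
)

```text
clock: 7.02
tool_pos: [0.5187, -0.0173, 0.0882]
orientation: [-154.8, 89.6, 97.6]
force: [-0.8, 3.2, 1.1]
opening: 0.01
```

Emit:
arm_command(
  commands=[0, 0, 2, 0, 0, 0, 0, 1.5, 0, 0],
)

```text
clock: 7.28
tool_pos: [0.5186, -0.0181, 0.0882]
orientation: [-169.9, 89.3, 82.4]
force: [-1.7, 11.0, 1.5]
opening: 0.0096
```

Emit:
arm_command(
  commands=[0, 0, 1.5, 0, 0, 0, 0, 1.5, 0, 0],
)

```text
clock: 7.52
tool_pos: [0.5186, -0.018, 0.0882]
orientation: [-174.9, 89.1, 77.5]
force: [-1.7, 10.0, 1.3]
opening: 0.0096
```

```bash
python3 go.py 0.0015 -0.0845 0.088
```

```text
clk 7.53 tcp [ 0.5186 -0.018   0.0882] local mm 1.8 -83.2 tilt 0.88 open 9.6 j6 54.0 F [-1.7 10.   1.3]
tool shift mm [ 0.2 -0.3  1.3] turn cw -0.06
```

Cover is at its stop: 67 mm travelled, 10 N. Relax sideways, then start pressing.

Emit:
arm_command(
  commands=[0, 0, 0, 0, 0, 0, 0, 0, 0, 0, 1.5, 0, 0, 0, 0],
)

```text
clock: 7.9
tool_pos: [0.5185, -0.0176, 0.0867]
orientation: [-173.2, 89.1, 79.3]
force: [-1.4, 1.7, 1.6]
opening: 0.0101
```

Emit:
arm_command(
  commands=[1.5, 0, 0, 0, 0, 1.5, 0, 0, 0, 0],
)

```text
clock: 8.15
tool_pos: [0.5186, -0.0176, 0.0836]
orientation: [-173.5, 89.1, 78.9]
force: [-1.1, 3.3, 4.0]
opening: 0.0098
```

```bash
python3 go.py 0.0015 -0.0845 0.088
```

```text
clk 8.15 tcp [ 0.5186 -0.0176  0.0836] local mm 1.7 -82.8 tilt 0.86 open 9.8 j6 54.0 F [-1.1  3.3  4. ]
tool shift mm [-4.4 -0.2  1.7] turn cw 0.01
```

Emit:
arm_command(
  commands=[1.5, 0, 0, 0, 0, 1.5, 0, 0, 0, 0],
)

```text
clock: 8.4
tool_pos: [0.5186, -0.0177, 0.0805]
orientation: [-173.3, 89.1, 79.1]
force: [-2.1, 2.7, 5.0]
opening: 0.0097
```

Emit:
arm_command(
  commands=[1.5, 0, 0, 0, 0, 1.5, 0, 0, 0, 0],
)

```text
clock: 8.65
tool_pos: [0.5186, -0.0176, 0.0775]
orientation: [-173.9, 89.1, 78.6]
force: [-2.1, 2.1, 5.6]
opening: 0.0102
```

Emit:
arm_command(
  commands=[1.5, 0, 0, 0, 0, 1.5, 0, 0, 0, 0],
)

```text
clock: 8.9
tool_pos: [0.5186, -0.0176, 0.0745]
orientation: [-174.3, 89.2, 78.2]
force: [-2.8, 1.7, 5.5]
opening: 0.01
```

Emit:
arm_command(
  commands=[1.2, 0, 0, 0, 0],
)

```text
clock: 9.02
tool_pos: [0.5186, -0.0176, 0.0734]
orientation: [-174.2, 89.2, 78.3]
force: [-3.2, 2.0, 6.7]
opening: 0.0097
```

Emit:
arm_command(
  commands=[1.2, 0, 0, 0, 0],
)

```text
clock: 9.15
tool_pos: [0.5186, -0.0177, 0.0723]
orientation: [-174.5, 89.2, 78.0]
force: [-2.9, 3.4, 6.8]
opening: 0.0098
```

Emit:
arm_command(
  commands=[1.2, 0, 0, 0, 0],
)

```text
clock: 9.28
tool_pos: [0.5186, -0.0177, 0.0712]
orientation: [-174.9, 89.2, 77.6]
force: [-2.3, 2.6, 7.3]
opening: 0.0096
```

Emit:
arm_command(
  commands=[1.2, 0, 0, 0, 0],
)

```text
clock: 9.4
tool_pos: [0.5186, -0.0177, 0.0702]
orientation: [-175.1, 89.2, 77.4]
force: [-2.6, 3.3, 7.2]
opening: 0.0097
```

Emit:
arm_command(
  commands=[1.2, 0, 0, 0, 0],
)

```text
clock: 9.52
tool_pos: [0.5186, -0.0177, 0.0692]
orientation: [-175.7, 89.2, 76.8]
force: [-4.3, 2.8, 8.3]
opening: 0.01
```

Emit:
arm_command(
  commands=[1.2, 0, 0, 0, 0],
)

```text
clock: 9.65
tool_pos: [0.5188, -0.0177, 0.0685]
orientation: [-177.0, 89.2, 75.5]
force: [-6.2, 2.3, 17.4]
opening: 0.01
```

Emit:
arm_command(
  commands=[1.2, 0, 0, 0, 0],
)

```text
clock: 9.78
tool_pos: [0.5189, -0.0177, 0.0684]
orientation: [-178.5, 89.2, 74.0]
force: [-8.4, 4.2, 20.6]
opening: 0.0096
```

Bottom felt at TCP z 0.0684 (depth about 20 mm, well beyond any ledge). Backing off about 0.6 mm.

Emit:
arm_command(
  commands=[-0.4, 0, 0, 0, 0],
)

```text
clock: 9.9
tool_pos: [0.5187, -0.0176, 0.0692]
orientation: [-178.4, 89.2, 74.2]
force: [-3.6, 3.3, 7.4]
opening: 0.0098
```

```bash
python3 go.py 0.0015 -0.0845 0.088
```

```text
clk 9.9 tcp [ 0.5187 -0.0176  0.0692] local mm 1.8 -82.7 tilt 0.82 open 9.8 j6 54.1 F [-3.6  3.3  7.4]
tool shift mm [-18.8  -0.3   1.5] turn cw 0.11
```

Emit:
arm_command(
  commands=[0.5, 0, 0, 3, 0],
)

```text
clock: 10.02
tool_pos: [0.5187, -0.0176, 0.0691]
orientation: [-176.2, 89.2, 73.3]
force: [-2.4, 2.2, 7.5]
opening: 0.0096
```

Emit:
arm_command(
  commands=[0.2, 0, 0, 3, 0],
)

```text
clock: 10.15
tool_pos: [0.5186, -0.0176, 0.0692]
orientation: [-173.6, 89.2, 72.8]
force: [-2.6, 2.7, 7.5]
opening: 0.0099
```

```bash
python3 go.py 0.0015 -0.0845 0.088;python3 -c "
from plant import *
print(get_obs()['moment'])"
```

```text
clk 10.15 tcp [ 0.5186 -0.0176  0.0692] local mm 1.7 -82.7 tilt 0.83 open 9.9 j6 47.9 F [-2.6  2.7  7.5]
tool shift mm [-18.8  -0.1   1.5] turn cw -6.03
[ 0.79534475  1.39953099 -0.0170483 ]
```

Emit:
arm_command(
  commands=[0.3, 0, 0, 3, 0],
)

```text
clock: 10.28
tool_pos: [0.5186, -0.0176, 0.0692]
orientation: [-171.1, 89.2, 72.3]
force: [-2.6, 3.4, 7.2]
opening: 0.01
```

Emit:
arm_command(
  commands=[0.3, 0, 0, 4, 0],
)

```text
clock: 10.4
tool_pos: [0.5187, -0.0177, 0.0691]
orientation: [-167.7, 89.2, 71.5]
force: [-2.6, 2.1, 7.6]
opening: 0.0095
```

```bash
python3 go.py 0.0015 -0.0845 0.088;python3 -c "
from plant import *
print(get_obs()['moment'])"
```

```text
clk 10.4 tcp [ 0.5187 -0.0177  0.0691] local mm 1.8 -82.8 tilt 0.83 open 9.5 j6 40.7 F [-2.6  2.1  7.6]
tool shift mm [-18.9   0.1   1.5] turn cw -13.23
[0.85102502 1.42026764 0.00974185]
```

Emit:
arm_command(
  commands=[0.3, 0, 0, 5, 0, 0.3, 0, 0, 5, 0, 0.3, 0, 0, 5, 0],
)

```text
clock: 10.78
tool_pos: [0.5187, -0.0176, 0.069]
orientation: [-153.7, 89.2, 70.1]
force: [-2.9, 2.5, 7.2]
opening: 0.0099
```

Emit:
arm_command(
  commands=[0.3, 0, 0, 5, 0, 0.3, 0, 0, 5, 0, 0.3, 0, 0, 5, 0, 0.3, 0, 0, 5, 0],
)

```text
clock: 11.28
tool_pos: [0.5186, -0.0176, 0.0688]
orientation: [-134.9, 89.2, 68.2]
force: [-3.2, 2.9, 7.2]
opening: 0.01
```

```bash
python3 go.py 0.0015 -0.0845 0.088;python3 -c "
from plant import *
print(get_obs()['moment'])"
```

```text
clk 11.28 tcp [ 0.5186 -0.0176  0.0688] local mm 1.7 -82.7 tilt 0.83 open 10.0 j6 4.5 F [-3.2  2.9  7.2]
tool shift mm [-19.2   1.    1.1] turn cw -49.34
[0.93494702 1.46689725 0.03790707]
```

Emit:
arm_command(
  commands=[0.1, 0, 0, 5, 0, 0.1, 0, 0, 5, 0, 0.1, 0, 0, 5, 0, 0.1, 0, 0, 5, 0, 0.1, 0, 0, 5, 0],
)

```text
clock: 11.9
tool_pos: [0.5186, -0.0176, 0.0696]
orientation: [-111.7, 89.2, 65.6]
force: [-2.8, 3.0, 7.5]
opening: 0.0094
```

Emit:
arm_command(
  commands=[0.2, 0, 0, 5, 0, 0.2, 0, 0, 4, 0, 0.2, 0, 0, 3, 0],
)

```text
clock: 12.28
tool_pos: [0.5186, -0.0176, 0.0697]
orientation: [-100.8, 89.2, 64.1]
force: [-2.6, 3.1, 7.0]
opening: 0.0097
```

```bash
python3 go.py 0.0015 -0.0845 0.088;python3 -c "
from plant import *
print(get_obs()['moment'])"
```

```text
clk 12.28 tcp [ 0.5186 -0.0176  0.0697] local mm 1.8 -82.7 tilt 0.84 open 9.7 j6 -33.7 F [-2.6  3.1  7. ]
tool shift mm [-18.3   1.5   0.3] turn cw -87.56
[0.93824046 1.31924246 0.0377394 ]
```

Emit:
arm_command(
  commands=[0.2, 0, 0, 2, 0, 0.2, 0, 0, 2, 0],
)

```text
clock: 12.52
tool_pos: [0.5186, -0.0176, 0.0698]
orientation: [-97.4, 89.2, 63.4]
force: [-4.1, 2.4, 7.3]
opening: 0.0096
```

Emit:
arm_command(
  commands=[0.2, 0, 0, 1.5, 0],
)

```text
clock: 12.65
tool_pos: [0.5187, -0.0176, 0.0698]
orientation: [-96.8, 89.2, 62.5]
force: [-2.1, 3.5, 7.4]
opening: 0.0099
```

```bash
python3 go.py 0.0015 -0.0845 0.088;python3 -c "
from plant import *
print(get_obs()['moment'])"
```

```text
clk 12.65 tcp [ 0.5187 -0.0176  0.0698] local mm 1.8 -82.7 tilt 0.85 open 9.9 j6 -39.4 F [-2.1  3.5  7.4]
tool shift mm [-18.2   1.5   0.1] turn cw 86.78
[1.05844009 1.27750537 0.38251309]
```

Stop felt (moment rises at about 93°). Let it rise into the detent, then open.

Emit:
arm_command(
  commands=[-0.8, 0, 0, 0, 0, -0.8, 0, 0, 0, 0, 0, 0, 0, 0, 0],
)

```text
clock: 13.02
tool_pos: [0.5186, -0.0176, 0.0721]
orientation: [-98.4, 89.2, 60.9]
force: [-3.3, 2.0, 6.8]
opening: 0.0097
```

Emit:
arm_command(
  commands=[0, 0, 0, 0, 60, 0, 0, 0, 0, 60, 0, 0, 0, 0, 60, 0, 0, 0, 0, 60, 0, 0, 0, 0, 60],
)

```text
clock: 13.65
tool_pos: [0.5183, -0.0183, 0.0711]
orientation: [-96.5, 89.2, 62.8]
force: [0.6, -0.1, -0.0]
opening: 0.0508
```

Emit:
arm_command(
  commands=[-10, 0, 0, 0, 60, -30, 0, 0, 0, 60, -50, 0, 0, 0, 60, -50, 0, 0, 0, 60, 0, 0, 0, 0, 60],
)

```text
clock: 14.28
tool_pos: [0.5176, -0.0204, 0.2181]
orientation: [-100.7, 89.2, 58.6]
force: [-0.5, -0.4, -1.0]
opening: 0.0526
```

```bash
python3 go.py 0.0015 -0.0845 0.088; python3 - <<'E'
from plant import *
import cv2,pickle
d={n:snapshot(n) for n in("wrist","scene","top")};pickle.dump(d,open("s2.pkl","wb"))
cv2.imwrite("pics/w2.png",d["wrist"]["frame"])
b=cv2.resize(d["scene"]["frame"][165:255,215:350],None,fx=5.9,fy=5.9,interpolation=cv2.INTER_CUBIC)
cv2.imwrite("pics/scene2.png",b)
E
```

```text
clk 14.28 tcp [ 0.5176 -0.0204  0.2181] local mm 1.6 -85.7 tilt 0.75 open 52.6 j6 -39.5 F [-0.5 -0.4 -1. ]
tool shift mm [130.1   0.4   0.4] turn cw 86.87
```

View pics/w2.png

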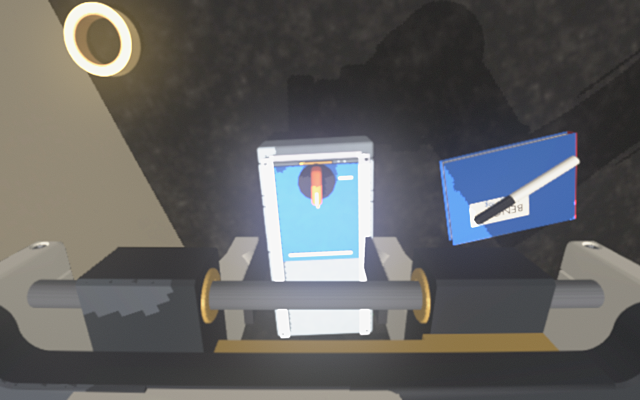

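View pics/scene2.png

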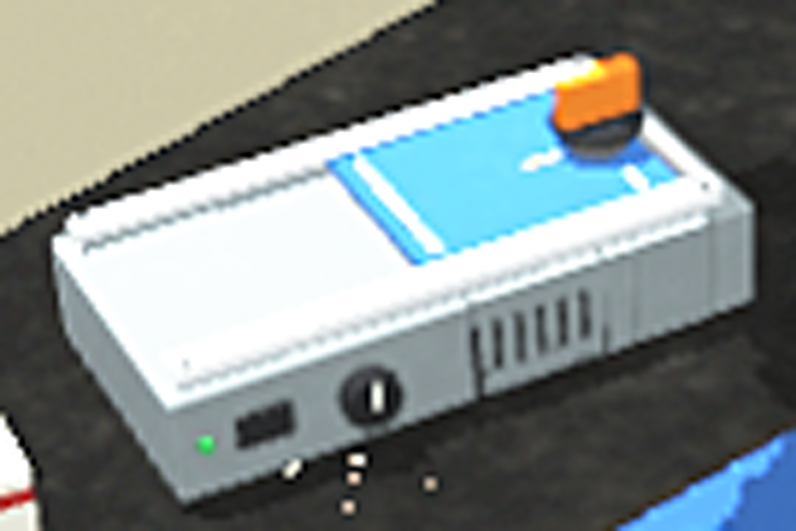

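The wing lies along the unit's long axis and the stud is down: scene flange at (598,135), low on the cover. The cover is at the stop. One numeric check of cover travel, wing angle and stud height.

```bash
python3 - <<'E'
from h import *
from go import O,ux,uy
d=pickle.load(open("s2.pkl","rb"));np.set_printoptions(precision=4,suppress=True)
S=lambda p:np.array(p)/5.9+[215,165]-.43
def L(n,s,p,z):
    P=back(s,p,z);print(n,np.c_[(P[:,:2]-O)@ux,(P[:,:2]-O)@uy].tolist())
L("cover +y corners (were .080,.081)",d["scene"],S([(328,162),(413,264)]),.056)
s=d["wrist"]
L("cover +y edge",s,[(288,257),(353,257)],.056);L("cover -y edge/stop",s,[(300,162),(335,161)],.056)
f=s["frame"][150:220,290:345];m=cv2.inRange(cv2.cvtColor(f,cv2.COLOR_BGR2HSV),(3,120,80),(20,255,255))
n,lab,st,_=cv2.connectedComponentsWithStats(m);k=1+st[1:,4].argmax();ys,xs=np.nonzero(lab==k)
vx=cv2.fitLine(np.c_[xs+290,ys+150].astype(np.float32),cv2.DIST_L2,0,.01,.01).ravel()
P=back(s,[vx[2:]+15*vx[:2],vx[2:]-15*vx[:2]],.088);e=(P[0]-P[1])[:2];print("wing dir local deg",np.degrees(np.arctan2(e@uy,e@ux)))
a,b=pickle.load(open("s0.pkl","rb"))["scene"]["frame"],d["scene"]["frame"]
g=cv2.absdiff(a,b).max(2);print("carton/vials/beaker diff",[int((g[y0:y1,x0:x1]>60).sum()) for x0,x1,y0,y1 in((198,225,235,275),(260,282,266,302),(290,312,268,303),(408,434,162,200))])
E
```

```text
cover +y corners (were .080,.081) [[0.041354660328979824, 0.014147941208344898], [-0.036788999307471135, 0.015874545915207445]]
cover +y edge [[0.036581463837247336, 0.005568142106730827], [-0.03614240609305623, 0.00939576047328426]]
cover -y edge/stop [[0.015695179811638878, -0.10186836744978985], [-0.01972921128824137, -0.1010153680714903]]Traceback (most recent call last):
  File "<stdin>", line 11, in <module>
ValueError: attempt to get argmax of an empty sequence
```

```bash
python3 -c "
from plant import *
print(get_obs()['force']);close_job()"
```

```text
[-0.99646717 -0.43706458 -0.50284161]
the job is handed in; nothing more can be done
```

I slid the cover shut, pressed the stud in, turned it clockwise to its stop, let go, and handed the job in at about 14 s. No verdict is reported.

- **Cover:** it travelled about 67 mm to a firm stop at about 10 N. The last pictures put its -y edge at -101 to -102 mm, where I had measured the stop. The scene camera gave 65 to 66 mm of travel, within its error.
- **Press:** I felt the bottom at about 20 mm, with a peak of 20.6 N vertical (plus 8 N sideways) at the wrist. Less the spring's 7 to 9 N, that is roughly 12 to 15 N on the socket, so nearer the 20 N limit than I intended. I then backed off 0.8 mm before turning.
- **Turn:** it ran free to about 93° of tool rotation, then the moment rose to 0.4 N m at the stop. The stud rose about 2 mm with the grip as I eased up.
- **After letting go:** by eye, the stud sits low and the wing lies along the unit's length. The gripper is about 15 cm clear.

**Checks not completed:** my numeric check of the wing angle failed because the colour mask found nothing. It stopped before the picture comparison of the vials, carton and beaker. The arm stayed well clear of all four, but I have no measurement that they did not move.

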